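# Two full doses from the tall bottle-top dispenser

## Task

Give the little beaker two full doses from the taller of the two push dispensers: press its plunger head straight down to its stop, keep it there for about half a second and let it come all the way up, then do the same a second time. Do not press the plunger of the shorter dispenser, and leave the beaker standing where it is under the spout.

Things in the scene. Friction and masses are not known exactly. Their poses are not given: they have to be found in the camera images.
- tall_top (a point): Centre of the top of the tall dispenser's plunger head: a flat white disc 44 mm across, 12 mm thick, on a thin stem; its top is 214 mm above the bench when up, 194 mm at its stop. Below: white barrel and a slim amber bottle 68 mm across, fixed to the bench. A thin fixed spout, 62 mm below the raised head top, reaches out 81 mm over the beaker. Axes: z up, -x along the spout.
- tall_plunger (a joint): How far the tall dispenser's plunger is pressed straight down, in m: 0 fully up, 0.020 at its hard stop. A spring pushes it up with 3 N at the top rising to 9 N at the stop, and brings it back up when it is let go.
- short_top (a point): Centre of the top of the short dispenser's plunger head: same head, barrel, spout and 20 mm stroke, but on a squat amber bottle 94 mm across; the head's top is only 166 mm above the bench. Not to be pressed. Fixed to the bench, at least 200 mm from the tall one. Axes: z up, -x along its spout.
- beaker: Small loose open white plastic beaker, 48 mm across the rim and 52 mm high, standing on the bench under the tall dispenser's spout, about 76 mm out from the bottle's axis. Origin at the centre of its underside, z up.

How it is judged:
On the way, in this order (a step that is already met when the one before it is completed fails the run):
1. the tall plunger is pressed to within 4 mm of its stop and kept there for 0.2 s (value of joint tall_plunger above 0.016 m), for 0.2 s.
2. it comes back up, to within 4 mm of the top (value of joint tall_plunger below 0.004 m), for 0.1 s.
3. it is pressed a second time to within 4 mm of its stop and kept there for 0.2 s (value of joint tall_plunger above 0.016 m), for 0.2 s.
At the end, for the whole second after the job is handed in: The tall plunger is fully up again (within 3 mm), and the beaker stands still and upright (within 10 degrees) under the spout, within 20 mm of where it started (value of joint tall_plunger below 0.003 m and distance of beaker from where it was at the start of the episode below 0.02 m and angle between beaker's own z axis and vertical below 0.17 rad and linear speed of beaker below 0.02 m/s); the robot touches nothing.
It fails at once if the short dispenser's plunger is pressed by more than 6 mm (distance of short_top from where it was at the start of the episode above 0.006 m).
It also fails if it takes over 35 s, if anything falls off the work surface, if the arm or the gripper's body presses on something with over 40 N, if the wrist force passes 120 N, or if a joint passes its speed limit or range.

## Robot

A 7-joint arm with a two-finger parallel gripper is mounted at the origin on the work surface. World frame = base frame: x ahead of the robot, y to its left, z up, the work surface at z = 0. Lengths are in m, angles in rad, forces in N, time in s.
With the tool pointing down it reaches from about 0.35 to 0.9 m from the base axis. Payload 19.9 kg.
Tool frame: the origin (TCP) lies at the very end of the fingers, on their centre line; the grasp point (between the pads) lies 19 mm behind it; z points along the fingers, y is the direction in which the jaws open and shut (so a half turn about z gives the same grasp; the last joint's range is limited). The gripper opens to 85 mm and grips with 20 to 120 N. Pads are 22 mm wide; open, the fingers measure 114 mm over their backs; the gripper's body (76 mm by 85 mm) begins 54 mm behind the grasp point. The pads swing forward as they close: fully open they stand 13 mm farther back than shut.
Start: joints at [1.105, 0.417, -0.01, 1.614, 0.005, 1.111, -0.053], TCP at [0.258, -0.569, 0.231] pointing down, gripper open.
Joint ranges: [-2.81, 2.81], [-0.39, 2.02], [-1.27, 1.25], [0.06, 2.57], [-1.19, 4.33], [0.19, 2], [-2.82, 2.82]. Speed limits (rad/s): [1.89, 1.89, 2.39, 2.39, 3.01, 3.01, 3.01].

## Interface

Orientations are given as a 3x3 rotation matrix whose columns are the frame's x, y, z axes.
In Python, from bench import robot, cams, order gives the robot as it stands.
- The arm moves only by the tool move_arm, never from a script. Its argument "targets" is a list of rows, each an object of numbers: "tx", "ty", "tz": the shift along the tool's x, y, z in cm; "wx", "wy", "wz": the turn, a rotation vector about the tool's x, y, z in degrees; "claw": the finger opening in cm, from 0 to 8.54. In form: [{"tx": .., "ty": .., "tz": .., "wx": .., "wy": .., "wz": .., "claw": ..}, ...]. A call has 1 to 10 rows; each row is the pose to reach, as a shift and turn from the pose commanded when the call began, along the tool's axes at that moment; what a row does not reach only later rows make up. A row lasts 1/8 s, in which the tool goes at most 62.5 mm and 10.7 degrees, less where a joint would pass 70% of its speed; a pose out of reach is approached as far as the arm can. A call with a gripper value outside its range is refused whole. The fingers move at their own pace and stop on an object; the grip force is fixed at half the most. Time passes only in rows, so rows that repeat a pose let the fingers close. It gives the time, the measured TCP pose, the force and the opening at its end, in the units of the state.
- robot.sense(): the state, without advancing time (a new reading comes with each control period).
- cams.grab_frame(name): name is "scene" or "top"; returns a dict with "color" (420x560x3 uint8, red, green, blue), "fx", "fy", "cx", "cy" (pixels), "dist_coeffs" ([k1, k2, p1, p2, k3] as OpenCV has them; the pictures are not rectified), "pose" (4x4, takes a point from camera to world coordinates). Camera axes: x right, y down, z forward; pixel columns grow to the right and rows downward; lengths in m; the calibration is good to about 2 mm. A picture is of the moment at which its call begins. There is no depth.
- order.finish_job(): hands the job in, once; it reports no verdict.
Trained networks look in the newest picture that a camera, given by its name, has taken for a name from the list of things; names that differ only in an ending like _2 or _b are one class to them, and where a whole thing is asked for, a point or a joint stands for the part that bears it (a point fixed in the world has none). Each returns a list of dicts, best first, with "confidence" (0 to 1); they miss things now and then, are a little off and sometimes report something else, mostly with a low value. They report only what shows in the picture. A call takes as long as a camera call.
- cams.boxes_of(label, camera): "box" ([left, top, width, height] in pixels, round what is visible of it).
- cams.cut_out(label, camera): "region" (420x560 bool, what is visible of it) and "box" ([left, top, width, height] in pixels, round what is visible of it).
- cams.tip_of(label, camera): "xy" ([column, row] in pixels: a listed point, or the origin of a listed thing).
The state is a dict: "time_s": time; "qpos": joint angles; "joint_velocities": joint speeds; "tau": joint torques, N m; "eef_pos": TCP position; "eef_rot": TCP orientation; "force": force on the tool from outside, world axes, zero at the start; "torque": the same for the moment, N m; "width": opening from 0.0 (shut) to 1.0 (fully open).
Only numpy, scipy, OpenCV 4.12 (cv2) and the standard library are available. Lean on these libraries where they do the work, as an engineer would, in place of code of your own. Each camera call takes 0.05 s, during which the arm holds its last target. There are 200 camera calls.

## Working session

There is one attempt and no reset: what is moved stays moved. The work goes in short steps, Python scripts to look and compute and a tool call to move; the robot and the scene stay as the last step left them, time stands still between calls to the robot, and variables do not carry over. Pictures are saved under pics/ and viewed, about 8 in all and at most 12, crops included, and the job is handed in when it is done.

Besides the shell and the picture viewer there is one more tool, called in YAML: its name, and indented under it one key for each argument. move_arm: Moves the arm, as the interface text tells. Its arguments: {"type":"object","properties":{"targets":{"type":"array"}},"required":["targets"]}

```bash
mkdir -p pics
cat > h.py <<'E'
import numpy as np, cv2
from bench import robot, cams, order
def ray(f,uv):
    K=np.array([[f["fx"],0,f["cx"]],[0,f["fy"],f["cy"]],[0,0,1.]])
    p=cv2.undistortPoints(np.array([[uv]],float),K,np.array(f["dist_coeffs"],float))[0,0]
    T=np.array(f["pose"]); d=T[:3,:3]@np.array([p[0],p[1],1]); return T[:3,3],d/np.linalg.norm(d)
def tri(r):
    A=sum(np.eye(3)-np.outer(d,d) for o,d in r); b=sum((np.eye(3)-np.outer(d,d))@o for o,d in r)
    x=np.linalg.solve(A,b); return x,[np.linalg.norm(np.cross(x-o,d)) for o,d in r]
def atz(r,z): return r[0]+r[1]*(z-r[0][2])/r[1][2]
E
python3 - <<'E'
from h import *
F={}
for c in("scene","top"):
    F[c]=cams.grab_frame(c); cv2.imwrite(f"pics/{c}0.png",F[c]["color"][:,:,::-1])
for l,z in(("tall_top",.214),("short_top",.166),("beaker",0)):
    R=[]
    for c in F:
        t=cams.tip_of(l,c); print(l,c,[(np.round(a["xy"],1),round(a["confidence"],2)) for a in t][:3])
        if t: R.append(ray(F[c],t[0]["xy"])); print("  atz",atz(R[-1],z).round(4))
    if len(R)==2: print(" tri",tri(R))
s=robot.sense(); print(s["time_s"],s["eef_pos"],np.round(s["eef_rot"],3),s["width"])
E
```

```text
tall_top scene [(array([204.2, 240.2]), 0.76)]
  atz [ 0.5837 -0.2031  0.214 ]
tall_top top [(array([397.9, 183. ]), 0.82)]
  atz [ 0.5764 -0.2091  0.214 ]
 tri (array([ 0.57866985, -0.2069752 ,  0.20775951]), [np.float64(0.0038333380974673453), np.float64(0.0038333380974673514)])
short_top scene [(array([379.8, 217.9]), 0.69)]
  atz [0.5951 0.115  0.166 ]
short_top top [(array([396.3, 183.2]), 0.74), (array([216.9, 169.7]), 0.63)]
  atz [ 0.5863 -0.2193  0.166 ]
 tri (array([ 0.62170396, -0.06224654,  0.38897259]), [np.float64(0.1271161114597982), np.float64(0.12711611145979806)])
beaker scene [(array([222.9, 255.5]), 0.88)]
  atz [ 0.5092 -0.1801  0.    ]
beaker top [(array([358.7, 226.7]), 0.82)]
  atz [ 0.5193 -0.1775  0.    ]
 tri (array([ 0.51732752, -0.17757853,  0.01419304]), [np.float64(0.0025377248637097976), np.float64(0.0025377248637097603)])
0.4 [ 0.25754991 -0.56939469  0.23117693] [[ 0.911  0.412 -0.   ]
 [ 0.412 -0.911  0.   ]
 [-0.    -0.    -1.   ]] 1.001611395124658
```

View pics/scene0.png

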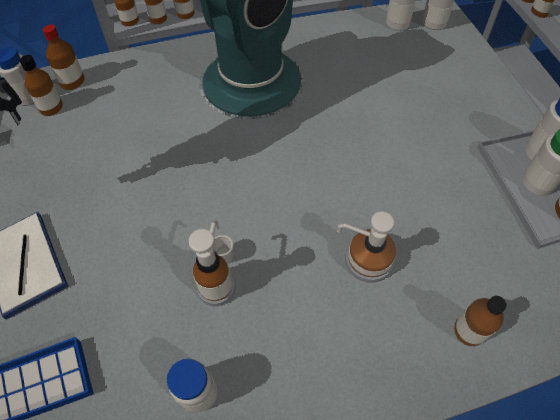

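View pics/top0.png

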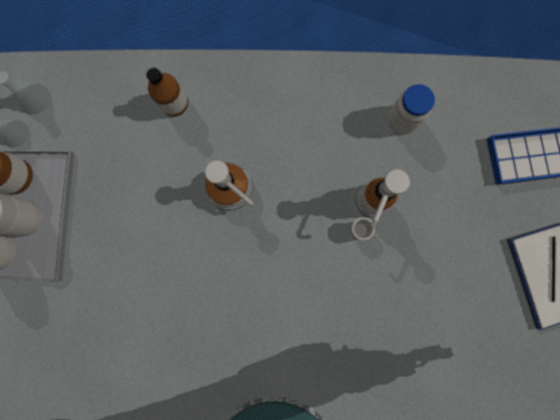

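The tall dispenser is at scene (203,240) / top (397,183), with the beaker beside it at top (362,229). The short one is well away, at top (217,172). I'll close the fingers and go above the tall head.

move_arm:
  targets:
    - {"tz":-4,"claw":0}
    - {"tx":5,"ty":-2.2,"tz":-5,"claw":0}
    - {"tx":10,"ty":-4.5,"tz":-5,"claw":0}
    - {"tx":15,"ty":-6.7,"tz":-5,"claw":0}
    - {"tx":20,"ty":-9,"tz":-5,"claw":0}
    - {"tx":25,"ty":-11.2,"tz":-5,"claw":0}
    - {"tx":30,"ty":-13.4,"tz":-5,"claw":0}
    - {"tx":35,"ty":-15.7,"tz":-5,"claw":0}
    - {"tx":40,"ty":-17.9,"tz":-5,"claw":0}
    - {"tx":44.2,"ty":-19.7,"tz":-4,"claw":0}

```text
schema error: expected keys tx, ty, tz, wx, wy, wz, claw
```

Run:
```python
from h import *
s=robot.sense(); print(s["time_s"],s["eef_pos"],np.round(s["eef_rot"],3),s["width"],s["force"])
F={}
for c in("scene","top"):
    f=F[c]=cams.grab_frame(c)
    T=np.linalg.inv(np.array(f["pose"]));K=np.array([[f["fx"],0,f["cx"]],[0,f["fy"],f["cy"]],[0,0,1.]])
    P=np.array([s["eef_pos"],[.579,-.207,.214]])
    q=cv2.projectPoints(P,cv2.Rodrigues(T[:3,:3])[0],T[:3,3],K,np.array(f["dist_coeffs"],float))[0][:,0]; print(c,q.round(1))
    t=cams.cut_out("tall_top",c); print([(a["box"],round(a["confidence"],2)) for a in t],[(a["xy"],a["confidence"]) for a in cams.tip_of("tall_top",c)])
    u,v=q[1].astype(int); im=f["color"][v-60:v+60,u-70:u+70,::-1]; F[c]=cv2.resize(im,None,fx=2.8,fy=2.8,interpolation=cv2.INTER_CUBIC); print("crop origin",u-70,v-60)
cv2.imwrite("pics/c1.png",np.hstack([F["scene"],F["top"]]))
```

```text
0.4 [ 0.25754991 -0.56939469  0.23117693] [[ 0.911  0.412 -0.   ]
 [ 0.412 -0.911  0.   ]
 [-0.    -0.    -1.   ]] 1.001611395124658 [-0.71793841 -0.0866625  -0.47808711]
scene [[1.000e-01 1.382e+02]
 [2.014e+02 2.383e+02]]
[] [([202.1, 236.3], 0.82)]
crop origin 131 178
top [[613.2 374.9]
 [396.7 181.5]]
[([384.0, 169.0, 27.8, 26.4], 0.74)] [([397.5, 179.9], 0.97)]
crop origin 326 121
```

View pics/c1.png

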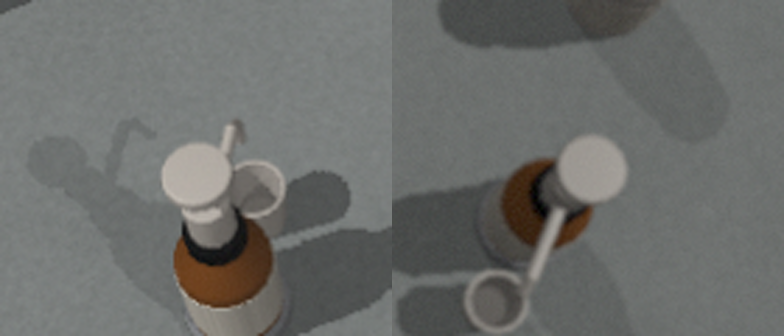

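The crop shows the disc centre at about scene (201.3,240) and top (397,181). My estimate of (0.579,-0.207,0.214) projects to (201.4,238.3) and (396.7,181.5), which is close enough. The move was refused because it left out some keys, so I'm resending it complete.

move_arm:
  targets:
    - {"tx":0,"ty":0,"tz":-4,"wx":0,"wy":0,"wz":0,"claw":0}
    - {"tx":5,"ty":-2.2,"tz":-5,"wx":0,"wy":0,"wz":0,"claw":0}
    - {"tx":10,"ty":-4.5,"tz":-5,"wx":0,"wy":0,"wz":0,"claw":0}
    - {"tx":15,"ty":-6.7,"tz":-5,"wx":0,"wy":0,"wz":0,"claw":0}
    - {"tx":20,"ty":-9,"tz":-5,"wx":0,"wy":0,"wz":0,"claw":0}
    - {"tx":25,"ty":-11.2,"tz":-5,"wx":0,"wy":0,"wz":0,"claw":0}
    - {"tx":30,"ty":-13.4,"tz":-5,"wx":0,"wy":0,"wz":0,"claw":0}
    - {"tx":35,"ty":-15.7,"tz":-5,"wx":0,"wy":0,"wz":0,"claw":0}
    - {"tx":40,"ty":-17.9,"tz":-5,"wx":0,"wy":0,"wz":0,"claw":0}
    - {"tx":44.2,"ty":-19.7,"tz":-4,"wx":0,"wy":0,"wz":0,"claw":0}

```text
time_s: 1.95
eef_pos: [0.5806, -0.206, 0.2719]
eef_rot: [[0.911, 0.413, 0.001], [0.413, -0.911, -0.0], [0.001, 0.001, -1.0]]
force: [0.8, -0.9, -0.3]
width: -0.002
```

Run:
```python
from h import *
F={}
for c in("scene","top"):
    f=F[c]=cams.grab_frame(c); s=robot.sense()
    T=np.linalg.inv(np.array(f["pose"]));K=np.array([[f["fx"],0,f["cx"]],[0,f["fy"],f["cy"]],[0,0,1.]])
    P=np.array([s["eef_pos"],[.580,-.207,.214]])
    q=cv2.projectPoints(P,cv2.Rodrigues(T[:3,:3])[0],T[:3,3],K,np.array(f["dist_coeffs"],float))[0][:,0]; print(c,q.round(1))
    u,v=q[1].astype(int); im=f["color"][v-60:v+60,u-70:u+70,::-1]; F[c]=cv2.resize(im,None,fx=2.8,fy=2.8,interpolation=cv2.INTER_CUBIC); print("crop origin",u-70,v-60)
cv2.imwrite("pics/c2.png",np.hstack([F["scene"],F["top"]]))
s=robot.sense(); print(s["time_s"],s["eef_pos"],np.round(s["eef_rot"],3),s["width"],s["force"])
```

```text
scene [[200.9 222.7]
 [201.5 238.8]]
crop origin 131 178
top [[403.3 172.6]
 [396.7 181. ]]
crop origin 326 120
2.05 [ 0.58153524 -0.20255598  0.27009412] [[ 0.908  0.418 -0.   ]
 [ 0.418 -0.908  0.003]
 [ 0.001 -0.002 -1.   ]] 0.0002972577270286334 [-1.13361374 -0.06392487  0.28822704]
```

View pics/c2.png

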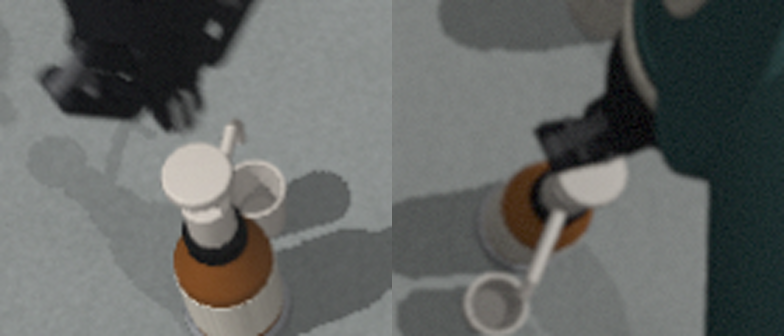

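move_arm:
  targets:
    - {"tx":0,"ty":0,"tz":1,"wx":0,"wy":0,"wz":0,"claw":0}
    - {"tx":0,"ty":0,"tz":2.5,"wx":0,"wy":0,"wz":0,"claw":0}
    - {"tx":0,"ty":0,"tz":4,"wx":0,"wy":0,"wz":0,"claw":0}
    - {"tx":0,"ty":0,"tz":5,"wx":0,"wy":0,"wz":0,"claw":0}
    - {"tx":0,"ty":0,"tz":5,"wx":0,"wy":0,"wz":0,"claw":0}
    - {"tx":0,"ty":0,"tz":5,"wx":0,"wy":0,"wz":0,"claw":0}

```text
time_s: 2.8
eef_pos: [0.5793, -0.2079, 0.2216]
eef_rot: [[0.911, 0.412, 0.0], [0.412, -0.911, -0.0], [0.0, 0.0, -1.0]]
force: [-0.2, -0.5, -0.0]
width: -0.0
```

Run:
```python
from h import *
F={}
for c in("scene","top"):
    f=F[c]=cams.grab_frame(c); s=robot.sense()
    T=np.linalg.inv(np.array(f["pose"]));K=np.array([[f["fx"],0,f["cx"]],[0,f["fy"],f["cy"]],[0,0,1.]])
    P=np.array([s["eef_pos"],[.580,-.207,.214]])
    q=cv2.projectPoints(P,cv2.Rodrigues(T[:3,:3])[0],T[:3,3],K,np.array(f["dist_coeffs"],float))[0][:,0]; print(c,q.round(1))
    u,v=q[1].astype(int); im=f["color"][v-60:v+60,u-70:u+70,::-1]; F[c]=cv2.resize(im,None,fx=2.8,fy=2.8,interpolation=cv2.INTER_CUBIC)
cv2.imwrite("pics/c3.png",np.hstack([F["scene"],F["top"]]))
s=robot.sense(); print(s["time_s"],s["eef_pos"],s["force"])
```

```text
scene [[200.2 236.4]
 [201.5 238.8]]
top [[398.4 180.4]
 [396.7 181. ]]
2.9 [ 0.57934943 -0.20783783  0.22179645] [ 0.14721481 -0.51790758 -0.11013921]
```

View pics/c3.png

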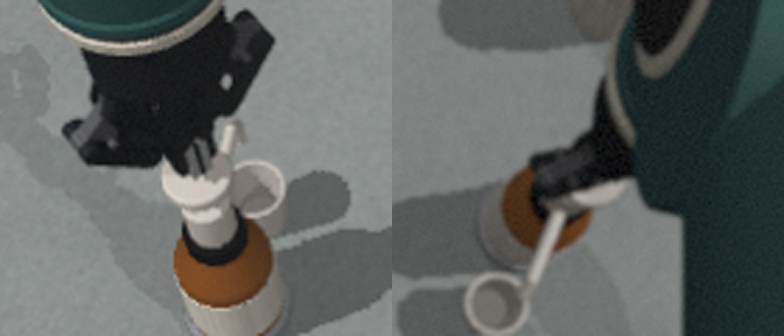

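The fingertips are 7–8 mm above the disc, centred at about scene crop (198,172). First press:

move_arm:
  targets:
    - {"tx":0,"ty":0,"tz":0.8,"wx":0,"wy":0,"wz":0,"claw":0}
    - {"tx":0,"ty":0,"tz":1.6,"wx":0,"wy":0,"wz":0,"claw":0}
    - {"tx":0,"ty":0,"tz":2.3,"wx":0,"wy":0,"wz":0,"claw":0}
    - {"tx":0,"ty":0,"tz":2.8,"wx":0,"wy":0,"wz":0,"claw":0}
    - {"tx":0,"ty":0,"tz":2.8,"wx":0,"wy":0,"wz":0,"claw":0}
    - {"tx":0,"ty":0,"tz":2.8,"wx":0,"wy":0,"wz":0,"claw":0}

```text
time_s: 3.65
eef_pos: [0.5796, -0.2079, 0.194]
eef_rot: [[0.911, 0.412, 0.001], [0.412, -0.911, -0.001], [0.001, 0.001, -1.0]]
force: [-1.2, 0.4, 15.6]
width: -0.0
```

The force is 15.6 N, above the 9 N spring, so the plunger is at its stop. I'll hold, then release.

move_arm:
  targets:
    - {"tx":0,"ty":0,"tz":0,"wx":0,"wy":0,"wz":0,"claw":0}
    - {"tx":0,"ty":0,"tz":0,"wx":0,"wy":0,"wz":0,"claw":0}
    - {"tx":0,"ty":0,"tz":0,"wx":0,"wy":0,"wz":0,"claw":0}
    - {"tx":0,"ty":0,"tz":-0.8,"wx":0,"wy":0,"wz":0,"claw":0}
    - {"tx":0,"ty":0,"tz":-1.6,"wx":0,"wy":0,"wz":0,"claw":0}
    - {"tx":0,"ty":0,"tz":-2.4,"wx":0,"wy":0,"wz":0,"claw":0}
    - {"tx":0,"ty":0,"tz":-3.2,"wx":0,"wy":0,"wz":0,"claw":0}
    - {"tx":0,"ty":0,"tz":-3.2,"wx":0,"wy":0,"wz":0,"claw":0}
    - {"tx":0,"ty":0,"tz":-3.2,"wx":0,"wy":0,"wz":0,"claw":0}
    - {"tx":0,"ty":0,"tz":-3.2,"wx":0,"wy":0,"wz":0,"claw":0}

```text
time_s: 4.9
eef_pos: [0.5789, -0.2078, 0.2248]
eef_rot: [[0.911, 0.412, -0.001], [0.412, -0.911, 0.0], [-0.001, -0.001, -1.0]]
force: [-0.0, 0.9, -0.2]
width: 0.003
```

Run:
```python
from h import *
f=cams.grab_frame("scene"); cv2.imwrite("pics/c4.png",cv2.resize(f["color"][178:298,131:271,::-1],None,fx=2.8,fy=2.8,interpolation=cv2.INTER_CUBIC))
s=robot.sense(); print(s["time_s"],s["eef_pos"],s["force"])
```

```text
4.95 [ 0.57896769 -0.20773893  0.22491702] [ 0.70579618 -0.0533019   0.14860688]
```

View pics/c4.png

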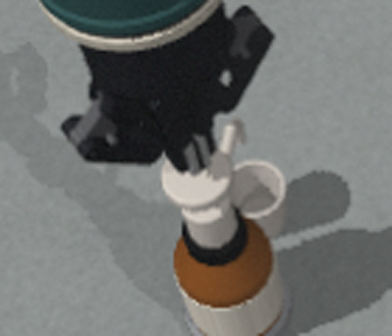

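The head is back up at crop (197,178), the fingertips are clear of it, and the beaker hasn't moved from (258,188). Second press, to the same depth (3.2 cm down).

move_arm:
  targets:
    - {"tx":0,"ty":0,"tz":1.0,"wx":0,"wy":0,"wz":0,"claw":0}
    - {"tx":0,"ty":0,"tz":1.9,"wx":0,"wy":0,"wz":0,"claw":0}
    - {"tx":0,"ty":0,"tz":2.6,"wx":0,"wy":0,"wz":0,"claw":0}
    - {"tx":0,"ty":0,"tz":3.2,"wx":0,"wy":0,"wz":0,"claw":0}
    - {"tx":0,"ty":0,"tz":3.2,"wx":0,"wy":0,"wz":0,"claw":0}
    - {"tx":0,"ty":0,"tz":3.2,"wx":0,"wy":0,"wz":0,"claw":0}

```text
time_s: 5.7
eef_pos: [0.5794, -0.2079, 0.194]
eef_rot: [[0.911, 0.412, 0.001], [0.412, -0.911, -0.0], [0.001, 0.001, -1.0]]
force: [-4.1, 0.9, 17.1]
width: 0.003
```

move_arm:
  targets:
    - {"tx":0,"ty":0,"tz":0,"wx":0,"wy":0,"wz":0,"claw":0}
    - {"tx":0,"ty":0,"tz":0,"wx":0,"wy":0,"wz":0,"claw":0}
    - {"tx":0,"ty":0,"tz":0,"wx":0,"wy":0,"wz":0,"claw":0}
    - {"tx":0,"ty":0,"tz":-1,"wx":0,"wy":0,"wz":0,"claw":0}
    - {"tx":0,"ty":0,"tz":-2,"wx":0,"wy":0,"wz":0,"claw":0}
    - {"tx":0,"ty":0,"tz":-4,"wx":0,"wy":0,"wz":0,"claw":0}
    - {"tx":0,"ty":0,"tz":-7,"wx":0,"wy":0,"wz":0,"claw":0}
    - {"tx":0,"ty":0,"tz":-10,"wx":0,"wy":0,"wz":0,"claw":0}
    - {"tx":0,"ty":0,"tz":-10,"wx":0,"wy":0,"wz":0,"claw":0}
    - {"tx":0,"ty":0,"tz":-10,"wx":0,"wy":0,"wz":0,"claw":0}

```text
time_s: 6.95
eef_pos: [0.5787, -0.2077, 0.2923]
eef_rot: [[0.911, 0.412, -0.001], [0.412, -0.911, 0.0], [-0.001, -0.001, -1.0]]
force: [0.2, -0.6, -0.1]
width: -0.0
```

Run:
```python
from h import *
f=cams.grab_frame("scene"); cv2.imwrite("pics/c5.png",cv2.resize(f["color"][178:298,131:271,::-1],None,fx=2.8,fy=2.8,interpolation=cv2.INTER_CUBIC))
print(cams.tip_of("beaker","scene"))
s=robot.sense(); print(s["time_s"],s["eef_pos"],s["force"])
```

```text
[{'xy': [222.0, 256.0], 'confidence': 0.85}]
7.05 [ 0.57867801 -0.2076421   0.29206228] [-0.25245365 -0.45609045  0.07798676]
```

View pics/c5.png

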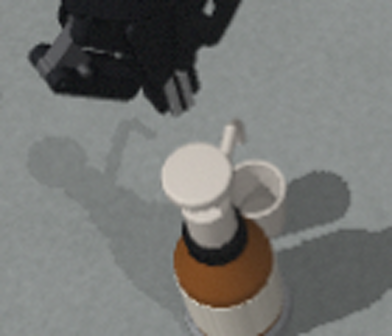

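The head is fully up at crop (197,175), exactly as at the start, the beaker hasn't moved, and the gripper is clear.

```bash
python3 -c "
from bench import order; print(order.finish_job())"
```

```text
the job is handed in; nothing more can be done
None
```

I gave the beaker two full doses from the tall dispenser and handed the job in at about 7 s on the clock, well under the 35 s limit. `finish_job()` reports no verdict, so the result rests on my own checks.

- **Presses:** with the fingers shut, both presses brought the tool tip to z = 0.194 m, the height of the stop. The force was 15.6 N on the first and 17.1 N on the second, above the 9 N spring. I held each for roughly half a second and then lifted clear.
- **Between presses:** the picture showed the plunger head back up.
- **At the end:** the head sits in the same place in the picture as at the start. The beaker is upright and its detected origin is within about 1 pixel of where it was. The gripper is about 8 cm above the head with no contact force.
- **Short dispenser:** I never went near it.

Two things did not go cleanly:
- **Refused move:** my first move call was rejected for missing keys, and nothing moved.
- **Position and detection:** the first two-view estimate of the tall head was about 6 mm low and the two rays passed about 4 mm off it. A close look confirmed the position well enough for the 44 mm head. The short dispenser's top detection in the top view was wrong at first because it matched the tall head, and I did not use it.

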